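Seal the sample boxes in the locking clamp and post them into the dry cabinet

ROBOT

A 7-joint arm with a two-finger parallel gripper is mounted at the origin on the work surface; the furniture and walls round the work are solid. World frame = base frame: x ahead of the robot, y to its left, z up, the work surface at z = 0. Lengths are in m, angles in rad, forces in N, time in s.
With the tool pointing down it reaches from about 0.425 to 0.95 m from the base axis. Payload 4.7 kg.
Tool frame: the origin (TCP) lies between the finger pads; the fingertips stand 25 mm ahead of it and the grasp point (between the pads) lies 6 mm ahead of it; z points along the fingers, y is the line along which they close (so a half turn about z gives the same grasp; the last joint's range is limited). The gripper opens to 85 mm and grips with 20 to 120 N. Pads are 22 mm wide; open, the fingers measure 114 mm over their backs; the gripper's body (76 mm by 85 mm) begins 54 mm behind the grasp point. The pads swing forward as they close: fully open they stand 13 mm farther back than shut.
Start: joints at [1.236, 0.469, -0.049, 1.532, 0.024, 1.141, -0.082], TCP at [0.203, -0.644, 0.256] pointing down, gripper open.
Joint ranges: [-2.59, 2.59], [-0.33, 1.99], [-1.39, 1.29], [0.1, 2.45], [-1.04, 4.18], [0.21, 1.99], [-2.66, 2.66]. Speed limits (rad/s): [2.57, 2.57, 3.14, 3.14, 3.14, 3.14, 3.14].

INTERFACE

Orientations are given as a 3x3 rotation matrix whose columns are the frame's x, y, z axes.
In Python, from rig import * gives the robot as it stands. Calls block until the motion is done:
- movep(position, orientation): joint-space move of the TCP to a pose.
- move_l(position, attitude=None, feed=0.15, until_force=None): straight line of the TCP; attitude=None keeps the orientation; feed is the mean speed in m/s. With until_force (N) it stops when the force on the tool has changed by that much, and returns True; else False.
- move_joints(angles): joint-space move.
- command_gripper(opening, newtons=None): finger opening in m; newtons is the grip in N (None keeps the last); returns when the fingers have stopped.
- sleep(seconds).
- inverse_kinematics(position, orientation): joint angles nearest the present ones, or None.
- sense(): the state.
- camera(name): name is "scene" or "top" or "wrist"; returns (picture, depth): 420x560x3 uint8, red, green, blue; 420x560 float32, m along the optical axis (not along the pixel's ray), 0 where there is no reading.
- camera_params(name): a dict with "K" (3x3 intrinsics, pixels), "dist" ([k1, k2, p1, p2, k3] as OpenCV has them; the pictures are not rectified), "position" and "rotation" of the camera in the world; the wrist camera has in their place "tool_from_camera" (4x4, takes a point from camera to tool coordinates, whose origin is the TCP and whose axes are the flange's). Camera axes: x right, y down, z forward; pixel columns grow to the right and rows downward; lengths in m; the calibration is good to about 2 mm. A picture is of the moment at which its call begins: read the wrist's pose just before it. camera_params takes no time and is no camera call.
A pose or a line that the arm cannot do raises Unreachable and nothing moves.
- finish_job(): hands the job in; it is judged then, once.
The state is a dict: "time_s": time; "joint_pos": joint angles; "qd": joint speeds; "joint_efforts": joint torques, N m; "position": TCP position; "tcp_rot": TCP orientation; "wrist_force": force on the tool from outside, world axes, zero at the start; "ft_torque": the same for the moment, N m; "finger_gap": finger opening in m; "gripper_force": force on a finger pad.
Only numpy, scipy, OpenCV 4.12 (cv2) and the standard library are available. Lean on these libraries where they do the work, as an engineer would, in place of code of your own. Each camera call takes 0.05 s, during which the arm holds its last target. There are 200 camera calls.

TASK

Seal every sample box on the bench and store it in the dry cabinet. Set each box lengthwise in the nest of the bench locking clamp, push the clamp's handle down until it snaps over centre and stays locked, so that the pad presses the raised lid fully home (never press a lid home by hand), then press the release lever at the handle's end to free it, and push the sealed box off the chute landing through the spring flap until the flap swings shut behind it. Finish with all boxes sealed in the cabinet, the flap shut and the clamp open and empty, and do not knock the loose glassware about.

Things in the scene. Friction and masses are not known exactly. Their poses are not given: they have to be found in the camera images.
- sample_box_1_mid (a point): sample box 1 of two or three (an absent one reads None): clear box with a sherd inside and a white press-on lid, 50 mm (x) x 92 mm (y) x 50 mm high when sealed, 55 mm with the lid raised as found; 0.28 kg. Point: its centre, 25 mm above the underside; z up. The lid is 1.5 mm smaller all round than the walls, which reach 46 mm above the underside: grip across the 50 mm walls.
- sample_box_2_mid (a point): sample box 2, equal to box 1
- sample_box_3_mid (a point): sample box 3, equal to box 1
- lid_1 (a joint): travel of box 1's lid, m: 0 = raised by 5 mm as found, 0.005 = pressed fully home (sealed). It takes about 22 N and stays where it is pushed
- lid_2 (a joint): the same for box 2
- lid_3 (a joint): the same for box 3
- clamp_nest (a point): centre of the nest's floor on the bench locking clamp (fixed), 14 mm above the bench. x: along the clamp from jaw end to handle end; y across; z up. A box stands in it with its 92 mm side along x, between ledges 12 mm high with 3 mm play all round, open over the middle 67 mm of the long sides, where the fingers go
- clamp_jaw (a joint): swing of the jaw, rad, driven by the handle: 0 = open, 1.4 = pad down on the nest. It pivots 110 mm from the nest's centre along the nest's x, 85 mm above the bench. Open, it stands nearly upright there, to about 210 mm above the bench, no nearer to the nest's centre than 60 mm. The clamp's body there is 42 mm wide
- clamp_handle (a joint): angle of the handle, rad: 0 = raised 63 deg above level by a light spring, jaw open; dead centre at 1.09; stop at 1.14 (0.05 below level). Pushed past 1.09 with a box in the nest it snaps to the stop and stays locked; takes up to about 15 N at the press point. With an empty nest it does not stay down
- handle_pivot (a point): axis of the handle, on the clamp's mid-plane, 80 mm above the bench, 170 mm from the nest's centre along the nest's x; the handle turns about the nest's y. Axes as the nest's
- handle_press (a point): where to push: on top of the handle's black grip (22 mm wide, ends 158 mm from the pivot), 130 mm from the pivot along the handle and 11.5 mm above its axis. It swings down in an arc, from about 201 mm to 85 mm above the bench. x: along the handle, outward; z: out of its top
- clamp_release (a joint): angle of the release lever against the handle, rad: 0 = rest, grows as its paddle is pressed down, at most 0.5. Pressed with the clamp locked, it prises the handle back over centre (free at about 0.3 to 0.5); the spring then swings the handle up as the paddle is let up
- release_paddle (a point): middle of the top of the release lever's ribbed steel paddle (34 mm long, 30 mm wide), beyond the end of the grip, 191 mm from the pivot. With the clamp locked it lies about 69 mm above the bench with nothing below it: press it 36 to 40 mm straight down, 2 to 6 N. Axes as the handle's, turning with the lever
- chute_landing (a point): middle of the level landing before the dry cabinet (fixed, clear walls, white porch), 150 mm above the bench; set a box here with its 92 mm side across. x: into the cabinet; y across; z up. The landing runs from x = -34 to +33 mm between cheeks 112 mm apart and 12 mm high; then a slope of 27 deg leads down through the flap
- chute_mouth (a point): middle of the flap's frame at the landing's height, 78 mm beyond the landing's middle; axes as the landing's. The frame's front face is 6 mm nearer; its lintel is 65 to 77 mm above the landing, the roof falls off behind it. Pushed until its rear face is 15 mm short of this point, a box slides in by itself; the push takes under 5 N
- flap_edge (a point): middle of the lower edge of the grey flap that hangs in the mouth; it is hinged at the lintel and swings inward
- chute_flap (a joint): angle of the flap, rad: 0 = shut, up to 1.5 = swung in; a spring shuts it
- flask: bystander: long-necked glass flask, 97 mm wide, 140 mm tall, origin at its underside; leave alone
- petri_dish: bystander: flat dish, 100 mm across, 14 mm high; leave alone
- amber_vial: bystander: brown vial, 38 mm across, 67 mm tall; leave alone
- conical_vial: bystander: white vial, 38 mm across, 56 mm tall; leave alone
- glass_neck: bystander: broken bottle neck lying on the bench, 71 mm long, 40 mm high; leave alone
- erlenmeyer: bystander: conical flask, 74 mm across, 129 mm tall; leave alone
There are look-alikes about, which are no part of the job. What is shaped like the part that bears sample_box_1_mid but green is not meant.

How it is judged:
By the outcome, as a careful person would: the job done as asked, in the order asked, and still so for the second after the job is handed in, with the robot touching nothing.
Of sample_box_1, sample_box_2, sample_box_3 only 2 to 3 are there at a start; the rules pass over those that are not, and their reading is None.
At some moment in a run one of sample_box_1, sample_box_2, sample_box_3 may be knocked a few centimetres aside while the robot is not near it.
Once in a run the grip may slacken for a moment while it holds something.
It also fails if it takes over 210 s, if anything falls off the work surface, if the arm or the gripper's body presses on something with over 40 N, if the wrist force passes 120 N, or if a joint passes its speed limit or range.

## Working session

There is one attempt and no reset: what is moved stays moved. The work goes in short steps, each a Python script; the robot and the scene stay as the last script left them, time stands still between calls to the robot, and variables do not carry over. Pictures are saved under pics/ and viewed, at most 14 in all, crops included, and the job is handed in when it is done.

```bash
mkdir -p pics; ls; python3 - <<'E'
from rig import *
import cv2,numpy as np
for n in ("scene","top"):
    p,d=camera(n); cv2.imwrite(f"pics/{n}0.png",p[:,:,::-1]); np.savez(f"pics/{n}0.npz",p=p,d=d)
    c=camera_params(n); print(n,c)
print(camera_params("wrist")); print(sense())
E
```

```text
pics
scene {'K': array([[473.01503177,   0.        , 287.92265202],
       [  0.        , 473.01503177, 217.66384036],
       [  0.        ,   0.        ,   1.        ]]), 'dist': array([-0.08650584,  0.        ,  0.        ,  0.        ,  0.        ]), 'position': array([-0.09962308,  0.89592852,  1.0333359 ]), 'rotation': array([[-0.83400907, -0.3575574 ,  0.42021611],
       [-0.55157185,  0.52090498, -0.65148024],
       [ 0.01404891, -0.7751198 , -0.63165807]])}
top {'K': array([[498.91812693,   0.        , 281.82149324],
       [  0.        , 498.91812693, 215.31326745],
       [  0.        ,   0.        ,   1.        ]]), 'dist': array([-0.18678087,  0.        ,  0.        ,  0.        ,  0.        ]), 'position': array([ 0.29372451, -0.01214616,  1.56152652]), 'rotation': array([[ 0.01675823, -0.99236729,  0.12217331],
       [-0.99977139, -0.01500837,  0.01522904],
       [-0.01327918, -0.12240059, -0.99239194]])}
{'K': array([[291.52651286,   0.        , 284.03916544],
       [  0.        , 291.52651286, 216.265085  ],
       [  0.        ,   0.        ,   1.        ]]), 'd
[... 576 characters left out ...]
, 'qd': array([-0.00053709, -0.0006813 ,  0.00101403, -0.00244267,  0.00033055,
       -0.00169791,  0.00076147]), 'joint_efforts': array([ 8.63796977e-04, -5.11512709e+01, -4.68033354e-02, -2.38390392e+01,
        1.08292233e-02,  4.40826683e-03,  1.83314108e-05]), 'position': array([ 0.20309768, -0.64321697,  0.25534006]), 'tcp_rot': array([[ 9.53598057e-01,  3.01082094e-01, -5.64395334e-04],
       [ 3.01082623e-01, -9.53596504e-01,  1.72112554e-03],
       [-2.00053332e-05, -1.81119160e-03, -9.99998360e-01]]), 'wrist_force': array([ 0.00946534, -0.34503938,  0.1642092 ]), 'ft_torque': array([-0.01783926,  0.00397342,  0.01111772]), 'gripper_force': 0.0, 'finger_gap': 0.08543720053175986}
```

View pics/scene0.png

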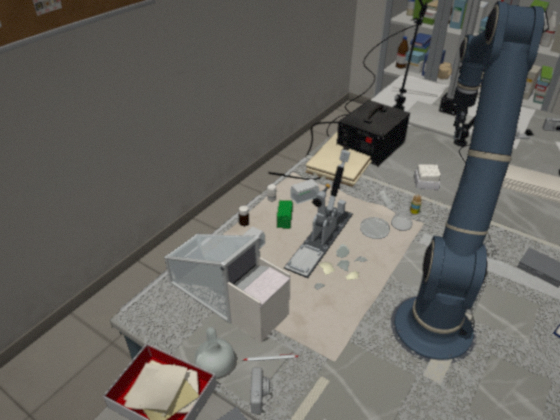

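View pics/top0.png

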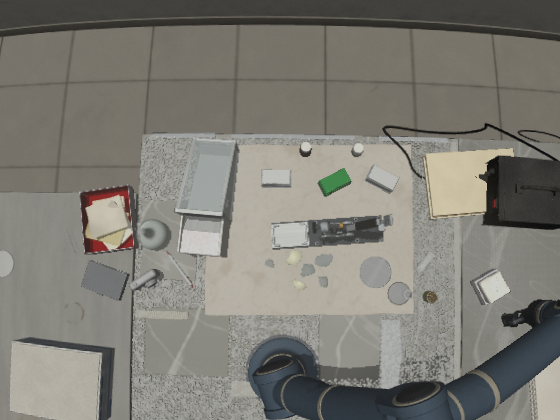

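```bash
cat > h.py <<'E'
import numpy as np, cv2
from rig import *
def cam(n, s=None):
    c=camera_params(n)
    if n=="wrist":
        s=s or sense(); T=np.eye(4); T[:3,:3]=s["tcp_rot"]; T[:3,3]=s["position"]
        M=T@c["tool_from_camera"]; return c["K"],c["dist"],M[:3,3],M[:3,:3]
    return c["K"],c["dist"],c["position"],c["rotation"]
def ray(C,uv):
    K,d,p,R=C
    q=cv2.undistortPoints(np.array(uv,float).reshape(-1,1,2),K,d).reshape(-1,2)
    return (R@np.c_[q,np.ones(len(q))].T).T
def onplane(C,uv,z):
    r=ray(C,uv); p=C[2]; return p+r*((z-p[2])/r[:,2])[:,None]
def cloud(C,d):
    h,w=d.shape; u,v=np.meshgrid(np.arange(w),np.arange(h))
    r=ray(C,np.c_[u.ravel(),v.ravel()]); P=C[2]+r*d.reshape(-1,1)
    P[d.ravel()==0]=np.nan
    return P.reshape(h,w,3)
def shot(n,save=None):
    s=sense() if n=="wrist" else None
    p,d=camera(n); C=cam(n,s)
    if save: cv2.imwrite("pics/"+save+".png",p[:,:,::-1]); np.savez("pics/"+save+".npz",p=p,d=d)
    return p,d,C
E
python3 - <<'E'
from h import *
f=np.load("pics/top0.npz");C=cam("top");P=cloud(C,f["d"])
for uv in [(276,178),(382,178),(335,182),(490,287),(202,237),(290,235),(340,225),(388,217),(306,148),(358,149),(375,271),(399,293),(430,296),(152,233),(145,279),(425,262),(272,225),(220,215),(230,140)]:
    print(uv,P[uv[1],uv[0]].round(3))
a=cv2.resize(f["p"][130:320,240:520,::-1],None,fx=2.8,fy=2.8,interpolation=cv2.INTER_CUBIC);cv2.imwrite("pics/c1.png",a)
E
```

```text
(276, 178) [0.594 0.031 0.056]
(382, 178) [ 0.6   -0.297  0.053]
(335, 182) [ 0.584 -0.15   0.059]
(490, 287) [ 0.266 -0.638  0.052]
(202, 237) [0.401 0.236 0.154]
(290, 235) [ 0.423 -0.015  0.012]
(340, 225) [ 0.436 -0.151  0.207]
(388, 217) [ 0.455 -0.275  0.251]
(306, 148) [ 0.688 -0.06   0.065]
(358, 149) [ 0.69  -0.222  0.058]
(375, 271) [ 0.315 -0.282  0.006]
(399, 293) [ 0.249 -0.343  0.071]
(430, 296) [ 0.239 -0.447  0.043]
(152, 233) [0.417 0.405 0.074]
(145, 279) [0.277 0.426 0.056]
(425, 262) [ 0.343 -0.435  0.028]
(272, 225) [0.453 0.042 0.017]
(220, 215) [0.456 0.176 0.228]
(230, 140) [0.699 0.17  0.107]
```

View pics/c1.png

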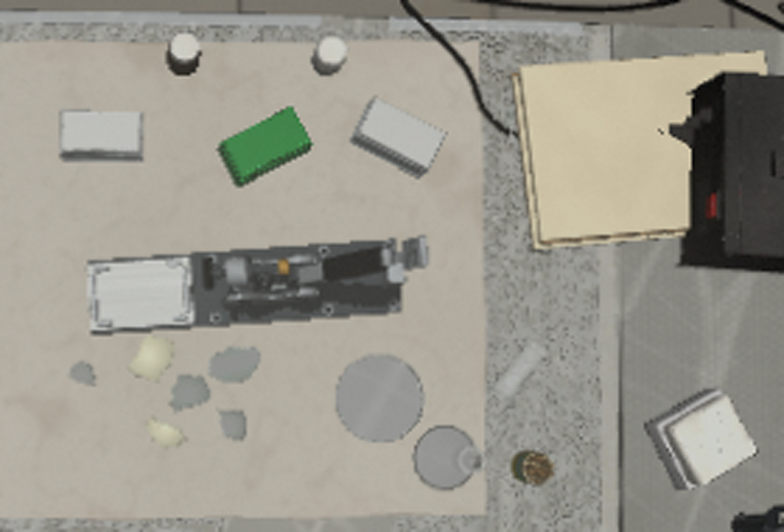

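```bash
cat >> h.py <<'E'
def Rd(yaw,tilt=0):
    """tool down, tool x at heading yaw; tilt about tool y (positive: fingers lean towards +tool x)"""
    c,s=np.cos(yaw),np.sin(yaw)
    R=np.array([[c,s,0],[s,-c,0],[0,0,-1.]])
    return R@cv2.Rodrigues(np.array([0,tilt,0.]))[0]
E
python3 - <<'E'
from h import *
D=np.pi/180
n=np.array([.423,-.015]); ax=np.array([.09,-.995])
def t(name,p,R):
    q=inverse_kinematics(np.array(p,float),R); print(name,None if q is None else np.round(q,2))
for yw in (95,-85):
  for z in (.05,.12,.2): t(f"nest{yw},{z}",[*n,z],Rd(yw*D))
  for z in (.2,.3): t(f"land{yw},{z}",[.401,.236,z],Rd(yw*D))
  t("A",[.594,.031,.03],Rd(yw*D)); t("B",[.6,-.297,.03],Rd((yw-25)*D)); 
  for d,z in((219,.22),(300,.11),(361,.05)): t(f"h{d}",[*(n+ax*d/1000),z],Rd(yw*D))
for yw in (0,90,180,-90):
  for x,z in((.345,.19),(.345,.3),(.44,.19),(.47,.19)): t(f"push{yw},{x},{z}",[x,.236,z],Rd(yw*D))
for tl in(20,35,50):
  for x,z in((.345,.19),(.44,.19),(.47,.18)): t(f"push tilt{tl},{x},{z}",[x,.236,z],Rd(0,tl*D)); t(f"   180 {tl},{x},{z}",[x,.236,z],Rd(np.pi,-tl*D))
R=Rd(0,30*D);print(R[:,2])
E
```

```text
nest95,0.05 [ 0.43  0.46 -0.6   2.26  0.5   0.55 -0.47]
nest95,0.12 [ 0.59  0.35 -0.76  2.21  0.37  0.71 -0.34]
nest95,0.2 [ 0.66  0.2  -0.8   2.13  0.19  0.88 -0.17]
land95,0.2 [ 0.14  0.31 -0.9   2.04  0.3   0.93 -0.83]
land95,0.3 [ 0.52  0.35 -1.38  1.9   0.37  1.19 -0.9 ]
A [ 0.29  0.69 -0.57  1.88  0.54  0.73 -0.5 ]
B [ 0.61  0.73 -0.32  1.7   0.3   0.76 -0.2 ]
h219 [ 0.86  0.27 -0.54  1.96  0.17  0.96  0.32]
h300 [ 0.88  0.48 -0.45  1.95  0.29  0.77  0.35]
h361 [ 0.88  0.61 -0.35  1.89  0.31  0.7   0.43]
nest-85,0.05 [-0.89  0.69  1.11  2.33 -0.99  0.74 -2.1 ]
nest-85,0.12 [-0.95  0.46  1.12  2.28 -0.62  0.75 -2.44]
nest-85,0.2 None
land-85,0.2 [ 0.32  0.42 -1.16  2.03  0.46  0.99  2.15]
land-85,0.3 [ 0.4   0.25 -1.17  1.91  0.25  1.15  2.37]
A [-0.74  0.83  0.91  1.94 -0.89  0.84 -2.4 ]
B [-0.18  0.91  0.91  1.75 -0.88  0.94 -2.38]
h219 [ 0.38  0.22  0.02  1.98 -0.01  0.93 -2.65]
h300 [ 0.39  0.44  0.18  1.98 -0.11  0.73 -2.42]
h361 [ 0.45  0.59  0.22  1.92 -0.2   0.66 -2.26]
push0,0.345,0.19 [ 0.31  0.33 -1.17  2.14  0.38  0.91 -2.65]
push0,0.345,0.3 [-0.65  0.   -0.05  2.04 
[... 1041 characters left out ...]
   180 20,0.44,0.19 [-0.17  0.2  -0.59  2.18  0.62  0.62  0.36]
push tilt20,0.47,0.18 [-0.79  0.21  0.15  2.17  0.37  0.51 -2.52]
   180 20,0.47,0.18 [ 0.19  0.37 -1.    2.12  0.88  0.74  0.18]
push tilt35,0.345,0.19 None
   180 35,0.345,0.19 None
push tilt35,0.44,0.19 None
   180 35,0.44,0.19 [ 0.08  0.26 -0.99  2.3   1.29  0.7  -0.33]
push tilt35,0.47,0.18 None
   180 35,0.47,0.18 [-0.05  0.28 -0.81  2.27  1.32  0.64 -0.32]
push tilt50,0.345,0.19 None
   180 50,0.345,0.19 None
push tilt50,0.44,0.19 None
   180 50,0.44,0.19 None
push tilt50,0.47,0.18 [-0.99  0.24  0.14  2.44  1.83  0.61  2.16]
   180 50,0.47,0.18 [-0.16  0.34 -0.81  2.39  1.79  0.88 -0.84]
[ 0.5        0.        -0.8660254]
```

```bash
python3 - <<'E'
from h import *
D=np.pi/180
s=sense(); p=s["position"]; print(p)
move_l([.25,-.6,.42]); 
movep([.43,-.04,.38],Rd(95*D)); sleep(.3)
shot("wrist","w1"); print(sense()["position"],sense()["time_s"])
movep([.44,.215,.40],Rd(95*D)); sleep(.3)
shot("wrist","w2"); print(sense()["position"],sense()["tcp_rot"],sense()["time_s"])
a=cv2.hconcat([cv2.resize(cv2.imread(f"pics/w{i}.png"),(400,300)) for i in(1,2)])
b=[cv2.imread(f"pics/w{i}.png") for i in(1,2)]
E
```

```text
[ 0.20309768 -0.64321697  0.25534006]
[ 0.4300579  -0.04025847  0.37996648] 3.8917
[0.44023785 0.214295   0.3999314 ] [[-8.57152552e-02  9.96319675e-01 -2.36158420e-06]
 [ 9.96319626e-01  8.57152503e-02 -3.14209647e-04]
 [-3.12850830e-04 -2.92854528e-05 -9.99999951e-01]] 5.2417
```

View pics/w1.png

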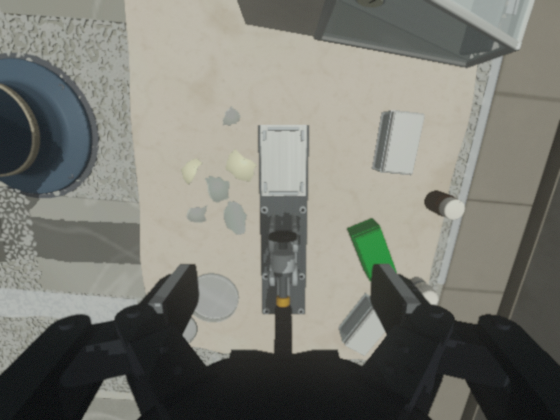

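View pics/w2.png

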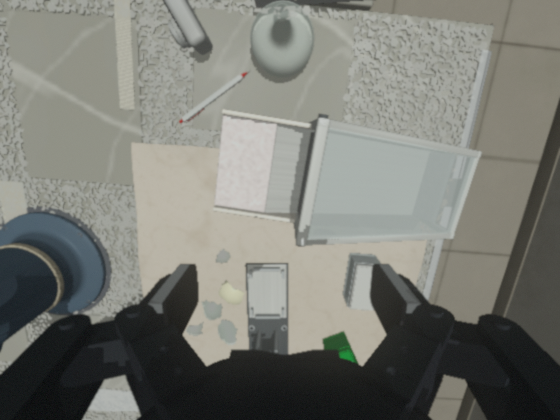

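```bash
python3 - <<'E'
from h import *
D=np.pi/180
tf=camera_params("wrist")
def C(pos,R): return cam("wrist",dict(position=np.array(pos),tcp_rot=R))
R=np.array([[-.0857,.9963,0],[.9963,.0857,0],[0,0,-1]])
C1=C([.43006,-.04026,.37997],R); C2=C([.44024,.2143,.39993],R)
f1=np.load("pics/w1.npz");f2=np.load("pics/w2.npz")
P1=cloud(C1,f1["d"]);P2=cloud(C2,f2["d"])
print("w1 row160 z:",[(u,*P1[160,u].round(3)) for u in range(252,318,4)])
print("w1 col284 z:",[(v,*P1[v,284].round(3)) for v in range(116,206,4)])
print("w2 row165:",[(u,*P2[165,u].round(3)) for u in range(208,335,5)])
print("w2 col245:",[(v,*P2[v,245].round(3)) for v in range(104,222,4)])
a=cv2.resize(f1["p"][110:210,240:330,::-1],None,fx=6,fy=6,interpolation=cv2.INTER_CUBIC)
b=cv2.resize(f2["p"][100:255,205:330,::-1],None,fx=3.87,fy=3.87,interpolation=cv2.INTER_CUBIC)[:600]
b=cv2.copyMakeBorder(b,0,600-b.shape[0],0,0,cv2.BORDER_CONSTANT)
o=cv2.hconcat([a,b]) if 0 else None
A=cv2.resize(a,(360,400));B=cv2.resize(f2["p"][100:255,205:330,::-1],(323,400),interpolation=cv2.INTER_CUBIC)
cv2.imwrite("pics/c2.png",cv2.hconcat([A,B]))
E
```

```text
w1 row160 z: [(252, np.float64(0.374), np.float64(-0.02), np.float64(-0.0)), (256, np.float64(0.381), np.float64(-0.019), np.float64(0.0)), (260, np.float64(0.388), np.float64(-0.018), np.float64(0.009)), (264, np.float64(0.395), np.float64(-0.017), np.float64(0.015)), (268, np.float64(0.401), np.float64(-0.016), np.float64(0.013)), (272, np.float64(0.408), np.float64(-0.016), np.float64(0.015)), (276, np.float64(0.414), np.float64(-0.015), np.float64(0.015)), (280, np.float64(0.421), np.float64(-0.015), np.float64(0.014)), (284, np.float64(0.427), np.float64(-0.014), np.float64(0.015)), (288, np.float64(0.434), np.float64(-0.013), np.float64(0.014)), (292, np.float64(0.441), np.float64(-0.013), np.float64(0.014)), (296, np.float64(0.447), np.float64(-0.012), np.float64(0.014)), (300, np.float64(0.454), np.float64(-0.012), np.float64(0.013)), (304, np.float64(0.46), np.float64(-0.011), np.float64(0.014)), (308, np.float64(0.467), np.float64(-0.011), np.float64(0.009)), (312, np.float64(0.474), np.float64(-0.011), np.float64(0.001)), (316, np.float64(0.481), np.float64(-0.011), np.flo
[... 4369 characters left out ...]
0.149)), (180, np.float64(0.39), np.float64(0.222), np.float64(0.15)), (184, np.float64(0.39), np.float64(0.217), np.float64(0.15)), (188, np.float64(0.39), np.float64(0.211), np.float64(0.15)), (192, np.float64(0.391), np.float64(0.206), np.float64(0.15)), (196, np.float64(0.391), np.float64(0.201), np.float64(0.15)), (200, np.float64(0.391), np.float64(0.196), np.float64(0.149)), (204, np.float64(0.391), np.float64(0.19), np.float64(0.15)), (208, np.float64(0.392), np.float64(0.185), np.float64(0.15)), (212, np.float64(0.393), np.float64(0.183), np.float64(0.161)), (216, np.float64(0.375), np.float64(0.13), np.float64(0.002)), (220, np.float64(0.376), np.float64(0.123), np.float64(0.002))]
```

View pics/c2.png

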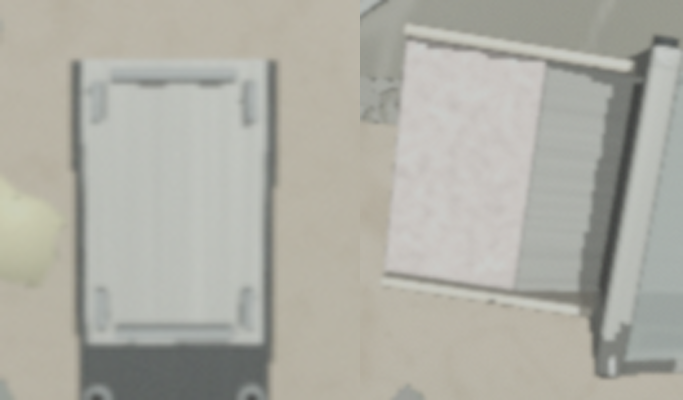

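```bash
python3 - <<'E'
from h import *
def C(pos): return cam("wrist",dict(position=np.array(pos),tcp_rot=np.array([[-.0857,.9963,0],[.9963,.0857,0],[0,0,-1]])))
C1=C([.43006,-.04026,.37997]); C2=C([.44024,.2143,.39993])
a=np.array([(99,102),(249,103),(102,308),(246,308),(173,72),(173,328)])*.25+[240,110]
Q=onplane(C1,a-.0,.026);print(Q.round(4)); print(Q[:4].mean(0),Q[4:].mean(0), Q[5]-Q[4],Q[2:4].mean(0)-Q[:2].mean(0))
b=(np.array([(410,42),(387,275),(513,290),(545,62)])-[360,0])/2.58+[205,100]
Q=onplane(C2,b,.15);print(Q.round(4),Q.mean(0)); e=(Q[2]+Q[3]-Q[0]-Q[1])/2; print(np.degrees(np.arctan2(e[1],e[0])), np.linalg.norm(e)); e=Q[0]+Q[3]-Q[1]-Q[2];print(np.degrees(np.arctan2(-e[0],e[1])))
# top check of the same + boxes
f=np.load("pics/top0.npz");Ct=cam("top")
hsv=cv2.cvtColor(f["p"],cv2.COLOR_RGB2HSV)
P=cloud(Ct,f["d"])
for c in((276,178),(382,178)):
    u,v=c; S=P[v-25:v+25,u-25:u+25].reshape(-1,3); S=S[(S[:,2]>.047)&(S[:,2]<.06)]
    r=cv2.minAreaRect((S[:,:2]*1000).astype(np.float32)); print(r, np.median(S[:,2]))
E
```

```text
[[ 0.3942  0.0222  0.026 ]
 [ 0.4526  0.0268  0.026 ]
 [ 0.401  -0.0589  0.026 ]
 [ 0.4597 -0.0538  0.026 ]
 [ 0.422   0.0359  0.026 ]
 [ 0.4306 -0.0647  0.026 ]]
[ 0.42687511 -0.01592014  0.026     ] [ 0.4263436  -0.01440907  0.026     ] [ 0.00859784 -0.10053556  0.        ] [ 0.00693144 -0.08086849  0.        ]
[[0.3613 0.2964 0.15  ]
 [0.3532 0.1838 0.15  ]
 [0.417  0.1814 0.15  ]
 [0.4244 0.2928 0.15  ]] [0.38895215 0.2386018  0.15      ]
-2.6684477127696278 0.06355136384406716
-3.967017837843988
((598.5313110351562, 32.78549575805664), (51.08232498168945, 90.38898468017578), 0.2409089058637619) 0.05481184728702382
((618.6432495117188, -272.783447265625), (153.2973175048828, 55.75787353515625), 58.0405158996582) 0.054724909018153856
```

```bash
cat >> h.py <<'E'
NEST=np.array([.4266,-.015]); NYAW=np.radians(94.9); LAND=np.array([.391,.2385]); LYAW=np.radians(-3.7)
def nx(d): return NEST-d*np.array([np.cos(NYAW),np.sin(NYAW)])
def look_box(xy,yaw,z=.2,zr=(.045,.065),save=None):
    """hover with box 45 mm to tool +x; measure by height band nearest xy -> centre, long-axis yaw near `yaw`"""
    h=np.array(xy)-.045*np.array([np.cos(yaw),np.sin(yaw)])
    movep([*h,z],Rd(yaw)); sleep(.25)
    p,d,C=shot("wrist",save); P=cloud(C,d); hsv=cv2.cvtColor(p,cv2.COLOR_RGB2HSV)
    m=(P[...,2]>zr[0])&(P[...,2]<zr[1])&(hsv[...,1]<60)&(np.hypot(P[...,0]-xy[0],P[...,1]-xy[1])<.12)
    m=cv2.morphologyEx(m.astype(np.uint8),cv2.MORPH_OPEN,np.ones((3,3)))
    n,l,st,ce=cv2.connectedComponentsWithStats(m)
    out=[]
    for i in range(1,n):
        if st[i,4]<300: continue
        Q=P[l==i]; out.append((np.hypot(*(np.median(Q[:,:2],0)-xy)),i))
    Q=P[l==min(out)[1]]
    (cx,cy),(w,hh),a=cv2.minAreaRect((Q[:,:2]*1e4).astype(np.float32))
    a=np.radians(a)+(0 if w>hh else np.pi/2); a=yaw+(a-yaw+np.pi/2)%np.pi-np.pi/2
    return np.array([cx,cy])/1e4,a,sorted((w/10,hh/10)),np.median(Q[:,2])
E
python3 - <<'E'
from h import *
r=look_box(np.array([.598,.033]),np.radians(92),save="a1"); print(r, np.degrees(r[1]),sense()["time_s"])
r=look_box(np.array([.605,-.297]),np.radians(65),z=.25,save="b1"); print(r, np.degrees(r[1]),sense()["time_s"])
cv2.imwrite("pics/ab.png",cv2.hconcat([cv2.resize(cv2.imread(f"pics/{n}.png"),(400,300)) for n in("a1","b1")]))
E
```

```text
(array([0.60164834, 0.02936335]), np.float64(1.56518770953919), [49.882083129882815, 92.00877075195312], np.float64(0.05568044252620308)) 89.67864990234376 6.8333
(array([ 0.60528872, -0.3030886 ]), np.float64(1.1066782554581085), [49.82768859863281, 91.5375], np.float64(0.05566833234782648)) 63.407993316650376 8.3833
```

View pics/ab.png

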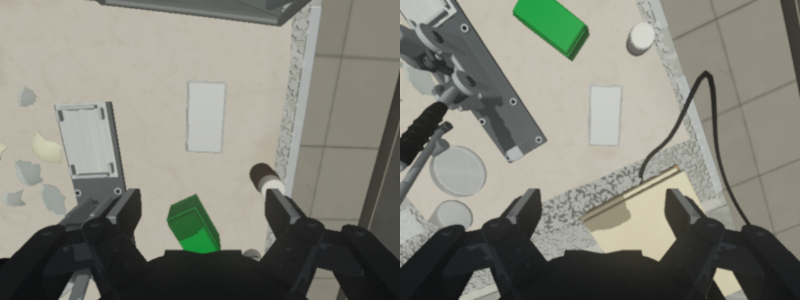

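```bash
cat >> h.py <<'E'
def st(tag=""):
    s=sense(); print(tag,"t%.1f"%s["time_s"],s["position"].round(4),"F",s["wrist_force"].round(1),"gap %.4f"%s["finger_gap"],"gf %.1f"%s["gripper_force"]); return s
def grasp(xy,yaw,zu=0.,lift=.15):
    command_gripper(.085)
    movep([*xy,zu+.14],Rd(yaw)); move_l([*xy,zu+.031]); st("at")
    command_gripper(.03,45); st("gripped"); move_l([*xy,zu+lift]); sleep(.2); st("lifted")
E
python3 - <<'E'
from h import *
xy,yaw,*_=look_box(np.array([.6016,.0294]),np.radians(90)); print(xy,yaw)
grasp(xy,yaw)
movep([*NEST,.12],Rd(NYAW)); sleep(.3); st("above nest")
shot("wrist","n1")
E
```

```text
[0.60157002 0.02938356] 1.5682567363793973
at t11.4 [0.6025 0.0295 0.032 ] F [-0.5  0.2 -0.1] gap 0.0845 gf 0.0
gripped t11.8 [0.6022 0.0294 0.0319] F [-0.7  0.6  5.4] gap 0.0499 gf 48.4
lifted t13.0 [0.601  0.0293 0.1489] F [-0.5  0.2 -2.2] gap 0.0495 gf 47.6
above nest t14.0 [ 0.4275 -0.0146  0.1201] F [ 1.   0.4 -1.9] gap 0.0495 gf 47.6
```

View pics/n1.png

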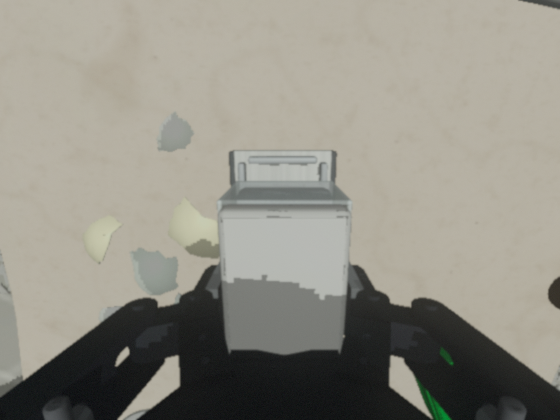

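```bash
python3 - <<'E'
from h import *
move_l([*NEST,.062]); s=st()
r=move_l([*NEST,.045],feed=.03,until_force=10); st(r)
sleep(.2); st()
E
```

```text
t14.6 [ 0.4269 -0.0146  0.0621] F [-0.6  0.4 -2.5] gap 0.0495 gf 47.6
True t15.2 [ 0.4265 -0.0152  0.0459] F [-1.  -0.9  5.5] gap 0.0495 gf 48.6
 t15.4 [ 0.4265 -0.0152  0.0459] F [-0.5  0.1  6.5] gap 0.0497 gf 48.6
```

```bash
cat >> h.py <<'E'
def press_handle():
    command_gripper(0,30)
    def tip(th,n=0.):   # handle angle th -> fingertip centre in nest x, z
        e=1.0996-.006-th; e=np.radians(63)-th
        a=np.array([np.cos(e),np.sin(e)]); b=np.array([-np.sin(e),np.cos(e)])
        q=np.array([.17,.08])+.13*a+(.0115+n)*b
        return q[0]-.011,q[1]
    def go(th,n,**k):
        x,z=tip(th,n); return move_l([*nx(x),z+.025],Rd(NYAW),**k)
    x,z=tip(0,.02); movep([*nx(x-.01),z+.06],Rd(NYAW)); go(0,.012)
    for th in np.r_[np.linspace(.05,1.0,8),1.07,1.12,1.15]:
        go(th,-.001,feed=.08); s=sense(); print("%.2f"%th,s["position"].round(3),s["wrist_force"].round(1))
    go(1.15,-.003,feed=.03); sleep(.3); st("pressed")
    x,z=tip(1.15); move_l([*nx(x),z+.09]); st("up")
E
python3 - <<'E'
from h import *
command_gripper(.085); move_l([*NEST,.16]); st("up")
r=look_box(NEST,NYAW,z=.24,zr=(.058,.08)); print(r,np.degrees(r[1]))
move_l([*nx(.0),.36])
press_handle()
shot("wrist","k1"); shot("scene","k1s")
cv2.imwrite("pics/k.png",cv2.hconcat([cv2.resize(cv2.imread("pics/k1.png"),(400,300)),cv2.resize(cv2.imread("pics/k1s.png")[130:310,200:440],(400,300))]))
E
```

```text
up t16.7 [ 0.4259 -0.0152  0.1593] F [-0.1  0.7  0.2] gap 0.0849 gf 0.0
(array([ 0.42659229, -0.01476835]), np.float64(1.6606340714270846), [50.062139892578124, 91.02230224609374], np.float64(0.06962233033450263)) 95.14732360839844
0.05 [ 0.445 -0.229  0.223] [-0.   0.2  1.3]
0.19 [ 0.446 -0.245  0.214] [-0.  -0.2  1. ]
0.32 [ 0.447 -0.259  0.203] [-0.1  0.2  0.5]
0.46 [ 0.448 -0.271  0.191] [0.  0.8 0.6]
0.59 [ 0.449 -0.282  0.177] [-0.5 -0.1  1.4]
0.73 [ 0.45  -0.291  0.161] [-0.  -0.5  1.4]
0.86 [ 0.452 -0.297  0.146] [0.1 1.2 5.9]
1.00 [ 0.452 -0.301  0.129] [-0.6  0.3  7.9]
1.07 [ 0.452 -0.303  0.119] [ 0.7 -0.3  3.4]
1.12 [ 0.45  -0.303  0.112] [0.2 0.  0.7]
1.15 [ 0.451 -0.303  0.11 ] [-2.9  0.7 10.9]
pressed t24.9 [ 0.4515 -0.3034  0.1097] F [-6.5  0.8 23.4] gap -0.0000 gf 10.9
up t25.4 [ 0.4506 -0.3033  0.1741] F [-0.1  0.7  0.3] gap -0.0003 gf 0.0
```

View pics/k.png

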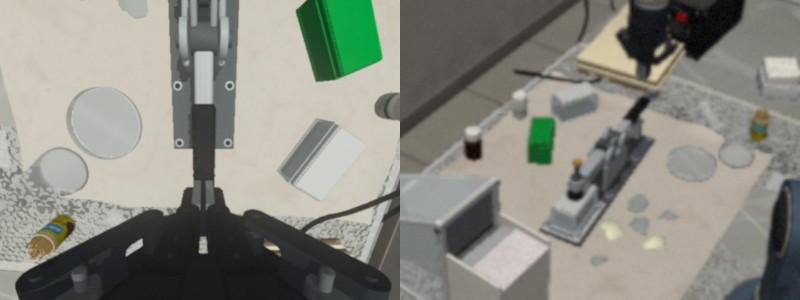

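```bash
cat >> h.py <<'E'
def release():
    command_gripper(0,30)
    p=nx(.361)
    movep([*p,.16],Rd(NYAW)); move_l([*p,.102]); st("above paddle")
    move_l([*p,.075],feed=.05); st(); move_l([*p,.056],feed=.04); st("down"); sleep(.4); st()
    for z,o in((.08,.0),(.11,.01),(.15,.02),(.2,.03),(.3,.03)): move_l([*nx(.361+o),z],feed=.08)
    st("up")
E
python3 - <<'E'
from h import *
release()
move_l([*nx(.2),.40]); 
r=look_box(NEST,NYAW,z=.3,zr=(.05,.08),save="r1"); print(r,np.degrees(r[1]))
shot("scene","r1s")
cv2.imwrite("pics/r.png",cv2.hconcat([cv2.resize(cv2.imread("pics/r1.png"),(400,300)),cv2.resize(cv2.imread("pics/r1s.png")[130:310,200:440],(400,300))]))
E
```

```text
above paddle t26.7 [ 0.4581 -0.3739  0.1025] F [0.2 0.4 0.1] gap 0.0000 gf 0.0
 t27.4 [ 0.4574 -0.3746  0.0752] F [0.1 1.1 5.5] gap -0.0003 gf 2.1
down t28.0 [ 0.4587 -0.3755  0.0582] F [-2.1  1.3 14.9] gap 0.0001 gf 6.3
 t28.4 [ 0.4587 -0.3755  0.0582] F [-1.5  0.8 13.9] gap -0.0001 gf 6.2
up t32.2 [ 0.4597 -0.4045  0.2993] F [ 0.3  0.3 -0.8] gap -0.0002 gf 0.0
(array([ 0.4267731 , -0.01518685]), np.float64(1.655604566872794), [50.003662109375, 91.31964111328125], np.float64(0.06459801848720098)) 94.85915422439575
```

View pics/r.png

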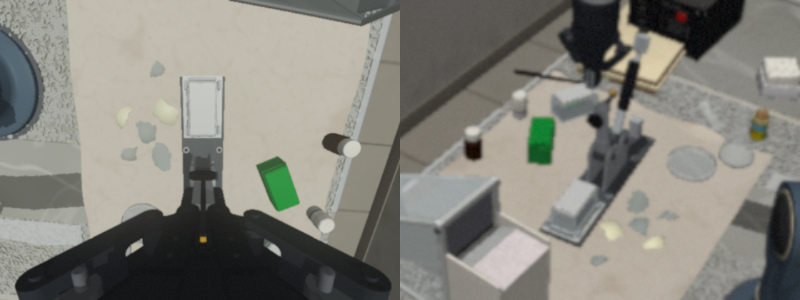

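```bash
cat >> h.py <<'E'
LX=np.array([np.cos(LYAW),np.sin(LYAW)]); PT=np.radians(-15); PR=Rd(LYAW+np.pi,PT)
def ptcp(x,h):  # TCP for the fingertip at landing x, height h above landing
    return np.r_[LAND+LX*x,.15+h]-.025*PR[:,2]
def to_landing(sealed_xy,yaw):
    grasp(sealed_xy,yaw,zu=.014,lift=.2)
    move_l([*sealed_xy,.32]); st("high")
    R=Rd(LYAW+np.pi/2)
    movep([*LAND,.30],R); sleep(.2); st("over landing")
    move_l([*LAND,.197]); r=move_l([*LAND,.180],feed=.03,until_force=10); st(r); 
E
python3 - <<'E'
from h import *
print(PR[:,2],LX)
for x in(-.05,-.02,.03,.065): print(inverse_kinematics(ptcp(x,.012),PR))
print(inverse_kinematics(ptcp(-.05,.15),PR))
to_landing(NEST,NYAW)
E
```

```text
[ 0.25827957 -0.01670219 -0.96592583] [ 0.99791562 -0.06453231]
[ 0.32171678  0.26218028 -1.31029176  2.26261926  0.6976389   0.79491234
  0.04836799]
[ 0.36924021  0.36963371 -1.36257511  2.22190563  0.80744854  0.86653229
  0.00442406]
[ 0.36870274  0.45431708 -1.32096905  2.14897356  0.87379087  0.91257698
  0.04367566]
[ 0.12954599  0.32574383 -0.92649381  2.10178521  0.67316004  0.76703039
  0.28173443]
[ 0.58163022 -0.22604797 -1.20424826  2.07150917 -0.0532182   0.94991337
  0.89737769]
at t37.3 [ 0.4276 -0.0151  0.0459] F [ 0.9 -0.8  0.4] gap 0.0850 gf 0.0
gripped t37.7 [ 0.4271 -0.0152  0.0457] F [-0.3 -1.4  7.8] gap 0.0494 gf 47.2
lifted t39.2 [ 0.4263 -0.0149  0.2134] F [-0.6  0.7 -2.4] gap 0.0496 gf 47.0
high t40.0 [ 0.4259 -0.0151  0.3192] F [ 0.3 -0.1 -2.9] gap 0.0499 gf 47.0
over landing t41.2 [0.3918 0.2372 0.2998] F [ 0.6  0.2 -2.8] gap 0.0495 gf 46.9
True t42.6 [0.3911 0.2383 0.1817] F [-0.9 -0.7  5. ] gap 0.0494 gf 47.7
```

```bash
cat >> h.py <<'E'
def push():
    command_gripper(.085); move_l([*LAND,.34],feed=.25); command_gripper(0,30)
    movep(ptcp(-.062,.19),PR); move_l(ptcp(-.056,.012)); st("behind")
    for x in(-.03,0,.025,.04,.05,.058): move_l(ptcp(x,.012),feed=.06); s=sense(); print(x,s["position"].round(3),s["wrist_force"].round(1))
    sleep(.3); shot("scene","p_end")
    move_l(ptcp(-.05,.014)); move_l(ptcp(-.06,.2)); st("done")
E
python3 - <<'E'
from h import *
push(); sleep(.5); shot("scene","p1")
cv2.imwrite("pics/p.png",cv2.hconcat([cv2.resize(cv2.imread(f"pics/{n}.png")[210:345,150:310],(400,338)) for n in("p_end","p1")]))
E
```

```text
behind t47.5 [0.3288 0.2429 0.1866] F [ 0.1 -1.   0.4] gap 0.0000 gf 0.0
-0.03 [0.355 0.241 0.186] [0.5 0.2 0.8]
0 [0.385 0.239 0.186] [ 0.3 -0.3  0.2]
0.025 [0.409 0.237 0.186] [-0.7  0.8  0.7]
0.04 [0.425 0.236 0.186] [-0.2 -0.1 -0.1]
0.05 [0.435 0.236 0.186] [-0.6  0.1  0.1]
0.058 [0.443 0.235 0.186] [-0.1 -0.7 -0.1]
done t52.9 [0.3244 0.2425 0.3732] F [ 0.4  0.3 -0.2] gap -0.0000 gf 0.0
```

View pics/p.png

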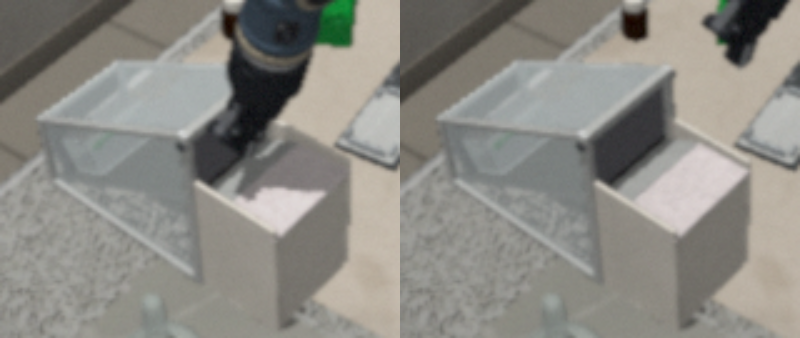

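```bash
python3 - <<'E'
from h import *
command_gripper(.085)
movep([.58,-.05,.40],Rd(np.radians(80)))
r=look_box(np.array([.605,-.303]),np.radians(63),z=.25); print(r,np.degrees(r[1]))
grasp(r[0],r[1])
E
```

```text
(array([ 0.6053812 , -0.30285117]), np.float64(1.1024788498932172), [49.798876953125, 91.13995361328125], np.float64(0.05565383343560365)) 63.16738510131835
at t58.9 [ 0.6063 -0.303   0.0322] F [ 0.2 -0.6 -0. ] gap 0.0849 gf 0.0
gripped t59.3 [ 0.6059 -0.303   0.0321] F [-0.2  0.1  5.7] gap 0.0494 gf 49.0
lifted t60.4 [ 0.6048 -0.3027  0.1488] F [ 1.   0.2 -3.2] gap 0.0497 gf 48.2
```

```bash
python3 - <<'E'
from h import *
move_l([.62,-.15,.16]); movep([.6,-.015,.16],Rd(NYAW)); st()
movep([*NEST,.12],Rd(NYAW)); sleep(.3); st("above nest")
p,d,C=shot("wrist","n2"); a=cv2.imread("pics/n1.png"); b=cv2.imread("pics/n2.png")
print(np.abs(a[140:350,200:370].astype(int)-b[140:350,200:370]).mean())
cv2.imwrite("pics/nn.png",cv2.hconcat([a[130:400,150:420],b[130:400,150:420]]))
E
```

```text
t62.2 [ 0.6001 -0.0154  0.1599] F [-0.  -0.9 -4.1] gap 0.0495 gf 48.2
above nest t63.2 [ 0.4275 -0.0149  0.1202] F [ 0.1  0.6 -3.3] gap 0.0494 gf 48.2
2.009551820728291
```

View pics/nn.png

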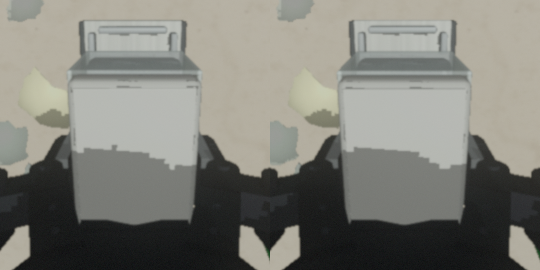

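Same in-hand pose as for the first box, so I repeat the cycle.

```bash
python3 - <<'E'
from h import *
move_l([*NEST,.062])
r=move_l([*NEST,.045],feed=.03,until_force=10); s=st(r)
assert abs(s["position"][2]-.0459)<.002
command_gripper(.085); move_l([*NEST,.16])
r=look_box(NEST,NYAW,z=.24,zr=(.058,.08)); print(r,np.degrees(r[1]))
assert np.hypot(*(r[0]-NEST))<.003 and r[3]<.071
move_l([*nx(.0),.36]); press_handle(); release()
move_l([*nx(.2),.40])
r=look_box(NEST,NYAW,z=.3,zr=(.05,.08),save="r2"); print(r,np.degrees(r[1]))
E
```

```text
True t64.4 [ 0.4265 -0.0153  0.046 ] F [-0.7 -0.7  5.6] gap 0.0497 gf 49.3
(array([ 0.426677  , -0.01580744]), np.float64(1.659357992823638), [50.0755126953125, 91.32943115234374], np.float64(0.06960820272045298)) 95.074209690094
0.05 [ 0.445 -0.229  0.223] [-0.5  0.6  2.3]
0.19 [ 0.446 -0.245  0.214] [0.1 0.9 0.2]
0.32 [ 0.447 -0.259  0.203] [-0.3  0.2  0.9]
0.46 [ 0.448 -0.271  0.191] [-1.  -0.5 -0.2]
0.59 [ 0.449 -0.282  0.177] [-0.9  0.5  0.6]
0.73 [ 0.45  -0.291  0.161] [-0.2  0.8  1.7]
0.86 [ 0.452 -0.297  0.146] [0.2 1.2 6.5]
1.00 [ 0.452 -0.301  0.129] [0.4 1.6 8. ]
1.07 [ 0.452 -0.303  0.119] [0.5 1.  3.4]
1.12 [ 0.45  -0.303  0.112] [-0.5  0.1  0.7]
1.15 [ 0.451 -0.303  0.11 ] [-3.   0.   9.1]
pressed t73.9 [ 0.4516 -0.3034  0.1097] F [-6.4  1.8 22.5] gap 0.0000 gf 11.0
up t74.5 [ 0.4506 -0.3034  0.1741] F [ 0.2  0.2 -0.7] gap -0.0001 gf 0.0
above paddle t75.6 [ 0.4581 -0.3739  0.1024] F [-0.  -0.7  0.1] gap 0.0001 gf 0.0
 t76.3 [ 0.4574 -0.3746  0.0752] F [-1.2  1.1  5.3] gap -0.0003 gf 2.2
down t77.0 [ 0.4588 -0.3749  0.0584] F [-1.4  1.6 15.7] gap -0.0004 gf 6.6
 t77.3 [ 0.4588 -0.3749  0.0584] F [-2.1  2.2 16.4] gap 0.0001 gf 6.7
up t81.2 [ 0.4597 -0.4045  0.2993] F [ 0.4 -0.2 -0.4] gap -0.0002 gf 0.0
(array([ 0.42677832, -0.01513424]), np.float64(1.6567637077372508), [49.990386962890625, 91.4256591796875], np.float64(0.06456845504947728)) 94.92556810379028
```

```bash
python3 - <<'E'
from h import *
to_landing(NEST,NYAW)
s=sense(); assert abs(s["position"][2]-.1817)<.003 and s["finger_gap"]>.047
push(); sleep(.5); 
command_gripper(.085); move_joints([1.0,0.2,-.3,1.6,0,1.2,0]); sleep(.3); st()
shot("top","fin_t"); shot("scene","fin_s")
a=cv2.resize(cv2.imread("pics/fin_t.png")[120:380,130:530],(400,260)); b=cv2.resize(cv2.imread("pics/fin_s.png")[120:360,130:470],(400,282))
b=b[:260]; cv2.imwrite("pics/fin.png",cv2.hconcat([a,b]))
E
```

```text
at t86.2 [ 0.4276 -0.0151  0.0459] F [-0.3 -0.2 -0.4] gap 0.0848 gf 0.0
gripped t86.6 [ 0.427  -0.0152  0.0457] F [-0.7 -1.7  8.5] gap 0.0497 gf 47.1
lifted t88.0 [ 0.4263 -0.0149  0.2135] F [ 0.1  0.6 -2.5] gap 0.0493 gf 47.0
high t88.9 [ 0.4259 -0.0152  0.3192] F [-0.1 -0.  -3.3] gap 0.0496 gf 47.0
over landing t90.1 [0.3918 0.2371 0.2998] F [-0.1 -0.8 -3.2] gap 0.0498 gf 47.0
True t91.5 [0.3911 0.2383 0.1817] F [-1.5 -0.8  4.3] gap 0.0497 gf 47.8
behind t96.4 [0.3288 0.2428 0.1866] F [ 0.4 -0.2  0.3] gap -0.0001 gf 0.0
-0.03 [0.355 0.241 0.186] [0.4 0.1 0.3]
0 [0.385 0.239 0.186] [-0.3  0.7  0.3]
0.025 [0.41  0.237 0.186] [-0.7 -0.1 -0.3]
0.04 [0.425 0.236 0.186] [-0.8  0.8 -0.3]
0.05 [0.435 0.236 0.186] [ 0.5  0.1 -0.2]
0.058 [0.443 0.235 0.186] [ 0.5 -0.4  0.1]
done t101.8 [0.3244 0.2425 0.3732] F [-0.6 -0.9 -0.7] gap 0.0001 gf 0.0
 t105.8 [ 0.4205 -0.4243  0.4008] F [-0.3  0.6  0.3] gap 0.0852 gf 0.0
```

View pics/fin.png

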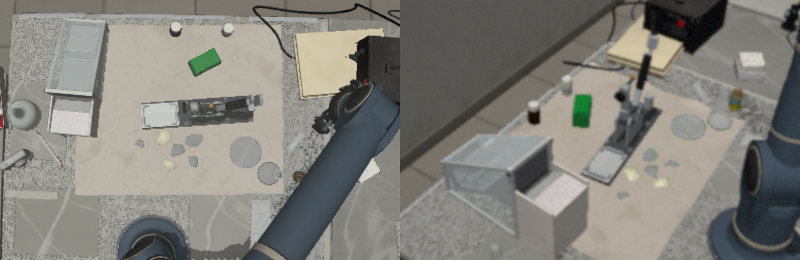

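```bash
python3 -c "
import cv2
a=cv2.imread('pics/fin_s.png')[215:325,150:300];b=cv2.imread('pics/fin_t.png')[130:260,165:245]
cv2.imwrite('pics/f2.png',cv2.hconcat([cv2.resize(a,(545,400),interpolation=2),cv2.resize(b,(246,400),interpolation=2)]))"
```

```text
(no output)
```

View pics/f2.png

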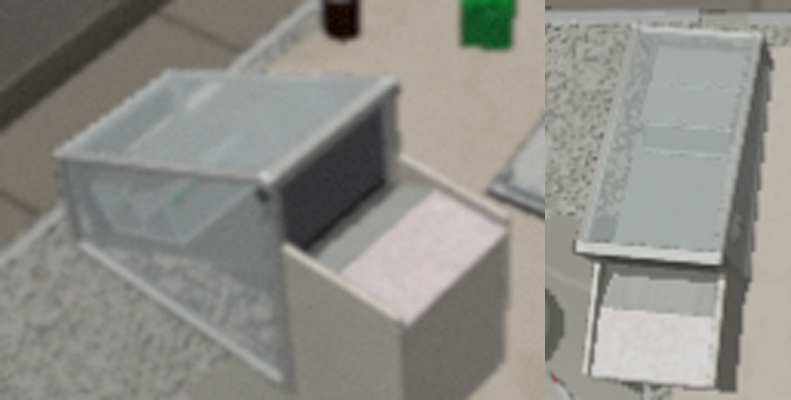

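The crop shows two boxes inside the cabinet (left view near (150,205)), the flap shut (335,185) and the landing empty.

```bash
python3 -c "
from rig import *
print(finish_job())"
```

```text
the job is handed in; nothing more can be done
None
```

I handed the job in at about 106 s: both boxes found on the bench are sealed and in the dry cabinet, the flap is shut, the clamp is open and empty, and I saw no glassware moved.

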